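# Walk a heel-mould block round to the fence

## Robot

A 6-joint arm with a two-finger parallel gripper is mounted at the origin on the work surface. World frame = base frame: x ahead of the robot, y to its left, z up, the work surface at z = 0. Lengths are in m, angles in degrees, forces in N, time in s.
With the tool pointing down it reaches from about 0.4 to 0.925 m from the base axis. Payload 12.5 kg.
Tool frame: the origin (TCP) lies midway between the tips of the shut fingers; the grasp point (between the pads) lies ctrl.grasp_offset behind it (ctrl.grasp_offset is the distance from the TCP to the grasp point, in m); z points along the fingers, x is the direction in which the jaws open and shut, and the axes are right-handed (so a half turn about z gives the same grasp; the last joint's range is limited). The gripper opens to 95 mm and grips with 3 to 60 N. Pads are 20 mm wide; open, the fingers measure 119 mm over their backs; the gripper's body (75 mm by 180 mm) begins 59 mm behind the grasp point.
Start: joints at [61.158, 28.126, 89.318, -0, 62.55, -6.05], TCP at [0.242, 0.576, 0.178] pointing down, gripper open.
Joint ranges: [-177.58, 177.58], [-47.91, 125.51], [2.72, 160], [-65.01, 245.01], [3.68, 167.84], [-153.87, 153.87]. Speed limits (degrees/s): [127.2, 127.2, 159.86, 180, 180, 180].

## Interface

Orientations are given as a 3x3 rotation matrix whose columns are the frame's x, y, z axes.
In Python, from plant import ctrl, cams gives the robot as it stands. The module is installed in compiled form; this text tells all that it offers. Calls block until the motion is done:
- ctrl.move_to(position, orientation): joint-space move of the TCP to a pose.
- ctrl.move_straight(position, vel=0.15, rot=None): straight line of the TCP; rot=None keeps the orientation; vel is the mean speed in m/s.
- ctrl.movej(angles): joint-space move.
- ctrl.ungrasp() and ctrl.grasp(f_grip=None): open the fingers fully, or close them until they stop; f_grip is the grip in N (None keeps the last).
- ctrl.dwell(seconds).
- ctrl.ik(position, orientation): joint angles nearest the present ones, or None.
- ctrl.sense(): the state.
- cams.get_image(name): name is "scene" or "top" or "wrist"; returns a dict with "image" (480x640x3 uint8, red, green, blue), "mtx" (3x3 intrinsics, pixels), "k1" (the pictures are not rectified: a ray, as slopes to the right and down, at radius r is drawn at 1 + k1 r^2 times it, then the intrinsics apply), "rvec" (rotation vector, rad) and "tvec" (3), from world to camera coordinates, as OpenCV has them. Camera axes: x right, y down, z forward; pixel columns grow to the right and rows downward; lengths in m; the calibration is good to about 2 mm. A picture is of the moment at which its call begins. There is no depth.
A pose or a line that the arm cannot do raises ctrl.IKError and nothing moves.
- ctrl.hand_in(): hands the job in, once; it reports no verdict.
Trained networks look in a picture, given as the dict that the camera call returned (one of the last four; its "shot" number tells which), for a name from the list of things; names that differ only in an ending like _2 or _b are one class to them, and where a whole thing is asked for, a point or a joint stands for the part that bears it (a point fixed in the world has none). Each returns a list of dicts, best first, with "conf" (0 to 1); they miss things now and then, are a little off and sometimes report something else, mostly with a low value. They report only what shows in the picture. A call takes as long as a camera call. They do not tell look-alikes from the thing itself.
- cams.search_frame(name, picture): "centre" ([row, column] in pixels, amid what is visible of it).
- cams.outline_of(name, picture): "mask" (480x640 bool, what is visible of it) and "centre" ([row, column] in pixels, amid what is visible of it).
The state is a dict: "clock": time; "joints": joint angles; "joint_vel": joint speeds; "joint_torque": joint torques, N m; "position": TCP position; "tcp_rot": TCP orientation; "contact_force": force on the tool from outside, world axes, zero at the start; "wrist_torque": the same for the moment, N m; "gripper_width": opening from 0.0 (shut) to 1.0 (fully open).
Only numpy, scipy, OpenCV 4.12 (cv2) and the standard library are available. Lean on these libraries where they do the work, as an engineer would, in place of code of your own. Each camera call takes 0.05 s, during which the arm holds its last target.

## Task

Using only the fingers, push the heavy aluminium mould block round on the bench by its corners, now one and now another as needed, until a long side (either one) faces the yellow fence squarely while the block is still a good couple of centimetres clear of it; only then push it up until that side lies flat against the fence, with the block between the two yellow lines. Do not lift or tip the block, do not run it into the fence while it is askew, and leave the shoe last, jar, wooden heel and brush where they are. Finish with the hand clear of everything.

Things in the scene. Friction and masses are not known exactly. Their poses are not given: they have to be found in the camera images.
- block: Loose plain aluminium block, 92 mm along its x, 120 mm along its y (the long sides are the faces that look along its x), 50 mm high, two dark heel shapes and four brass dots on top. About 0.9 kg; slides on the bench under 4 to 10 N. Too wide for a gripper. Origin at the centre of its underside, z up. Half a turn makes no difference to it.
- fence: Fixed yellow steel angle, 270 mm long (own y), 35 mm high. Origin on its working face at mid-length, at bench level; x points through the fence (12 mm thick, foot behind it to x = 45 mm): the block belongs on the -x side, at home with its origin at x = -46 mm, y = 0. Two flat painted lines, 8 mm wide, run from the face 105 mm to -x at y = +80 and -80 mm.
- last: Bystander: loose green plastic shoe last, about 216 mm long (own x), 70 mm wide, 95 mm high, lying behind the fence. Origin under its middle.
- jar: Bystander: loose blue cement jar with white lid, 66 mm across, 75 mm high. Origin at the centre of its underside.
- heel: Bystander: loose wooden heel, 55 x 60 x 30 mm high. Origin at the centre of its underside.
- brush: Bystander: loose brush lying on the bench along its own x, about 200 mm long, handle to -x, under 40 mm high.
Things that resemble listed ones, but are neither listed nor needed, are in the scene too. Several things look just like the block: the one meant starts farthest from the robot's base.

How it is judged:
By the outcome, as a careful person would: the job done as asked, in the order asked, and still so for the second after the job is handed in, with the robot touching nothing.
It also fails if it takes over 64 s, if anything falls off the work surface, if the arm or the gripper's body presses on something with over 40 N, if the wrist force passes 120 N, or if a joint passes its speed limit or range.

## Working session

There is one attempt and no reset: what is moved stays moved. The work goes in short steps, each a Python script; the robot and the scene stay as the last script left them, time stands still between calls to the robot, and variables do not carry over. Pictures are saved under pics/ and viewed, and the job is handed in when it is done.

```bash
mkdir -p pics; ls
python3 - <<'E'
from plant import ctrl,cams
import cv2
for n in ["scene","top","wrist"]:
    p=cams.get_image(n); cv2.imwrite(f"pics/{n}0.png",p["image"][:,:,::-1]); print(n,p["mtx"].tolist(),p["k1"],p["rvec"],p["tvec"],p["shot"])
s=ctrl.sense(); print(s["clock"],s["position"],s["tcp_rot"],s["contact_force"],ctrl.grasp_offset)
E
```

```text
pics
scene [[465.57642118747225, 0.0, 315.7374829303548], [0.0, 465.57642118747225, 238.2742291048578], [0.0, 0.0, 1.0]] -0.028850928246722054 [ 1.4203225   2.39886596 -0.68605227] [ 0.26105613 -0.40087944  1.25887481] 1
top [[458.81743598242633, 0.0, 314.1204885826813], [0.0, 458.81743598242633, 241.70368234161927], [0.0, 0.0, 1.0]] -0.09520914364205588 [ 2.05611959 -2.14067547  0.24728043] [0.05040268 0.535163   0.86559453] 2
wrist [[432.478509728189, 0.0, 311.66977563141836], [0.0, 432.478509728189, 237.70467341945383], [0.0, 0.0, 1.0]] -0.09601616162509874 [-2.433511   -1.61330796 -0.20727437] [-0.62302909 -0.02678662  0.39074623] 3
0.15 [0.24199502 0.57601268 0.17772355] [[ 3.87359134e-01  9.21928832e-01 -3.60926713e-04]
 [ 9.21928549e-01 -3.87359298e-01 -7.23939440e-04]
 [-8.07228960e-04 -5.23240863e-05 -9.99999673e-01]] [0.03027346 0.12488459 0.15695043] 0.0188
```

View pics/scene0.png

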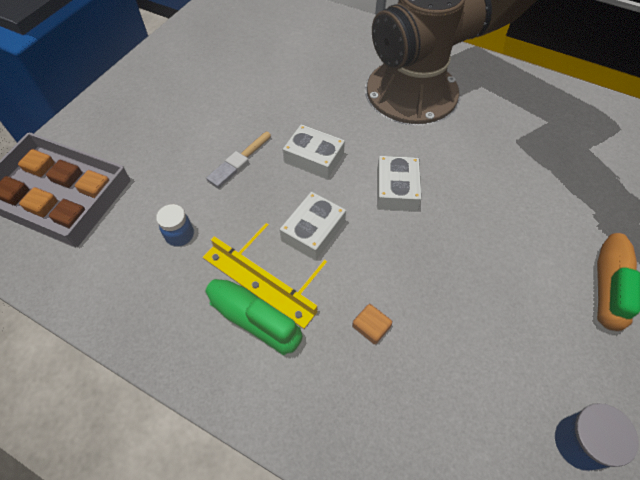

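View pics/top0.png

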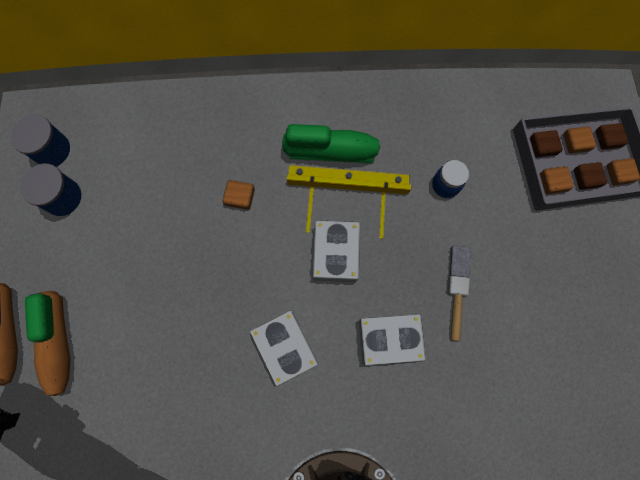

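View pics/wrist0.png

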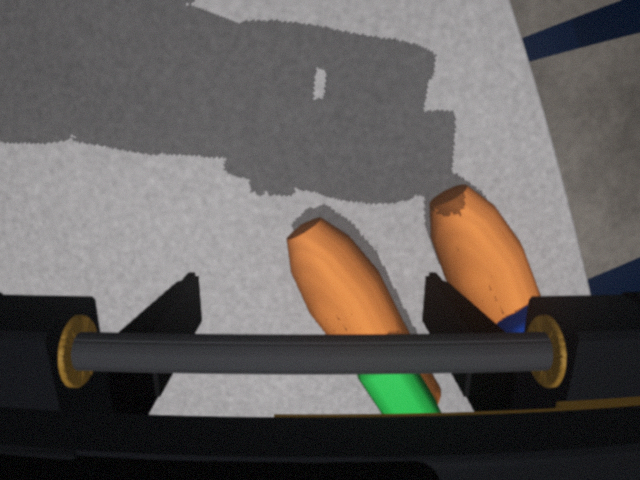

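```bash
cat > h.py <<'E'
import numpy as np, cv2
from scipy.optimize import minimize
def ray(pic,uv,z):
    K=pic["mtx"]; d=np.array([pic["k1"],0,0,0.])
    n=cv2.undistortPoints(np.float64(uv).reshape(-1,1,2),K,d).reshape(-1,2)
    R,_=cv2.Rodrigues(np.float64(pic["rvec"])); t=np.float64(pic["tvec"]).ravel()
    c=-R.T@t; D=np.c_[n,np.ones(len(n))]@R
    return (c+D*((z-c[2])/D[:,2])[:,None])[:,:2]
def proj(pic,P):
    return cv2.projectPoints(np.float64(P).reshape(-1,1,3),np.float64(pic["rvec"]),np.float64(pic["tvec"]),pic["mtx"],np.array([pic["k1"],0,0,0.]))[0].reshape(-1,2)
def corners(p,z=None,hx=.046,hy=.06):
    x,y,a=p; c,s=np.cos(a),np.sin(a)
    q=np.array([[hx,hy],[-hx,hy],[-hx,-hy],[hx,-hy]])@np.array([[c,s],[-s,c]])+[x,y]
    return q if z is None else np.c_[q,np.full(4,z)]
def sil(pic,p,S=4):
    P=np.r_[corners(p,0),corners(p,.05)]
    h=cv2.convexHull(np.float32(proj(pic,P)))
    m=np.zeros((480*2,640*2),np.uint8)
    cv2.fillConvexPoly(m,np.int32(np.round((h+.5)*2*16-8)),1,shift=4)
    return m
def fit(pics,masks,p0):
    ms=[cv2.resize(m.astype(np.uint8),(1280,960),interpolation=cv2.INTER_NEAREST) for m in masks]
    def cost(v):
        p=[v[0]/1000,v[1]/1000,np.radians(v[2])]; r=0
        for pic,m in zip(pics,ms):
            s=sil(pic,p); r+=1-(s&m).sum()/max(1,(s|m).sum())
        return r
    v0=np.array([p0[0]*1000,p0[1]*1000,np.degrees(p0[2])])
    sx=np.vstack([v0,v0+[8,0,0],v0+[0,8,0],v0+[0,0,8]])
    r=minimize(cost,v0,method="Nelder-Mead",options=dict(initial_simplex=sx,xatol=.05,fatol=1e-4,maxiter=200))
    return np.array([r.x[0]/1000,r.x[1]/1000,np.radians(r.x[2])]),r.fun
E
python3 - <<'E'
from plant import ctrl,cams
import numpy as np,cv2
from h import *
t=cams.get_image("top"); s=cams.get_image("scene")
for n in ["block","fence","jar","heel","last","brush"]:
  for nm,p in (("top",t),("scene",s)):
    o=cams.outline_of(n,p)
    for k in o[:5]: print(n,nm,round(k["conf"],2),np.round(k["centre"],1),k["mask"].sum(),ray(p,[k["centre"][::-1]],0.03).round(3).tolist())
    if n=="block":
      for i,k in enumerate(o): np.save(f"m_{nm}_{i}.npy",k["mask"])
# yellow fence & lines
im=t["image"].astype(int); y=((im[:,:,0]>150)&(im[:,:,1]>120)&(im[:,:,2]<80)); y[:100]=0
print(y.sum())
big=cv2.resize(t["image"][140:300,260:460],(800,640),interpolation=cv2.INTER_CUBIC)[:600]
cv2.imwrite("pics/crop1.png",big[:,:,::-1])
E
```

```text
block top 0.95 [337.3 392.2] 3000 [[0.341, -0.12]]
block top 0.82 [251.  334.6] 2710 [[0.523, -0.013]]
block top 0.79 [345.7 283.3] 2973 [[0.333, 0.099]]
block scene 0.91 [225.9 312.8] 2681 [[0.529, -0.013]]
block scene 0.83 [151.8 313.5] 2146 [[0.344, -0.114]]
block scene 0.57 [182.3 395.3] 2391 [[0.336, 0.094]]
fence top 0.51 [193.4 236.9] 760 [[0.658, 0.191]]
fence scene 0.59 [281.8 259.5] 3279 [[0.696, -0.042]]
jar top 0.59 [179.3 449.9] 1030 [[0.673, -0.274]]
jar scene 0.81 [222.6 176.4] 1165 [[0.662, -0.276]]
jar scene 0.48 [323.5 372.3] 953 [[0.668, 0.193]]
heel top 0.64 [193.7 237.6] 671 [[0.658, 0.189]]
heel top 0.21 [176.  449.6] 1070 [[0.68, -0.274]]
heel scene 0.74 [324.1 369.5] 968 [[0.671, 0.189]]
heel scene 0.2 [316.6 251.7] 3580 [[0.766, -0.015]]
last top 0.9 [145.5 330.2] 3007 [[0.762, -0.016]]
last scene 0.59 [315.4 251.3] 3468 [[0.764, -0.017]]
brush top 0.83 [282.7 459.4] 1543 [[0.445, -0.269]]
brush scene 0.56 [163.2 233.5] 1033 [[0.464, -0.262]]
0
```

View pics/crop1.png

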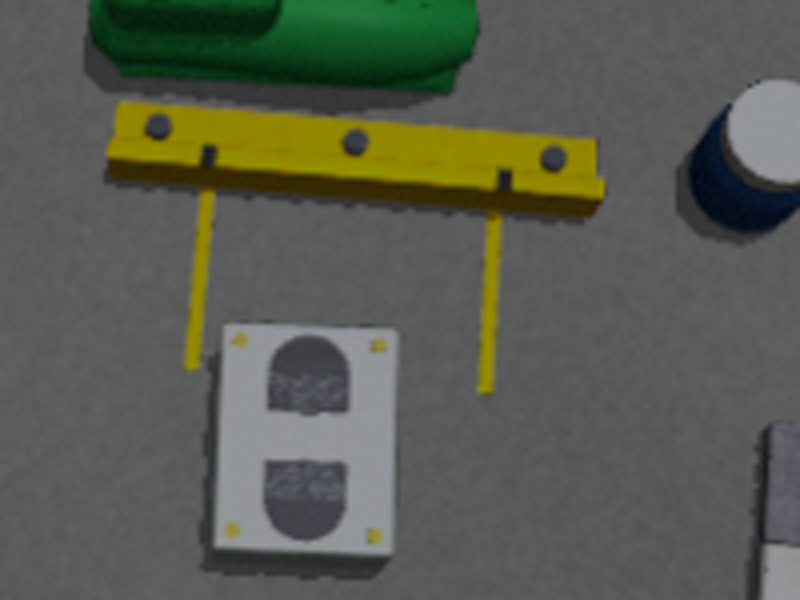

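Run:
```python
from plant import ctrl,cams
import numpy as np,cv2
from h import *
t=cams.get_image("top"); s=cams.get_image("scene")
f=lambda L:np.array(L)/4.+[260-.375,140-.375]
print("linesz0",ray(t,f([[208,190],[192,370],[494,212],[486,393]]),0).round(4).tolist())
print("face bottom",ray(t,f([[107,181],[597,215]]),0).round(4).tolist(),"face top",ray(t,f([[108,160],[604,196]]),.035).round(4).tolist())
mt=np.load("m_top_1.npy"); ms=np.load("m_scene_0.npy")
for P,M in (([t],[mt]),([s],[ms]),([t,s],[mt,ms])):
    p,c=fit(P,M,[.523,-.013,np.radians(85)]); print(p[:2].round(4),np.degrees(p[2]).round(2),c)
# fence pose fit by yellow edges: HSV mask
def fencebox(q):
    x,y,a=q; R=np.array([[np.cos(a),-np.sin(a)],[np.sin(a),np.cos(a)]])
    pts=np.array([[0,-.135,0],[0,.135,0],[0,-.135,.035],[0,.135,.035],[.012,-.135,.035],[.012,.135,.035],[.045,-.135,0],[.045,.135,0],[0,.084,0],[-.105,.084,0],[-.105,.076,0],[0,.076,0],[0,-.084,0],[-.105,-.084,0],[-.105,-.076,0],[0,-.076,0]])
    return np.c_[pts[:,:2]@R.T+[x,y],pts[:,2]]
def render(pic,q):
    u=proj(pic,fencebox(q)); m=np.zeros((960,1280),np.uint8)
    # L-profile: convex hulls
    u=np.float32(u)
    for idx in ([0,1,2,3,4,5],[0,1,6,7],[8,9,10,11],[12,13,14,15]):
        h=cv2.convexHull(u[idx]); cv2.fillConvexPoly(m,np.int32(np.round((h+.5)*32-8)),1,shift=4)
    return m
for pic,box in ((t,(160,245,280,420)),(s,(215,330,195,335))):
    hsv=cv2.cvtColor(pic["image"],cv2.COLOR_RGB2HSV); m=((hsv[...,0]>20)&(hsv[...,0]<33)&(hsv[...,1]>180)).astype(np.uint8)
    k=np.zeros_like(m);k[box[0]:box[1],box[2]:box[3]]=1;m*=k; print(m.sum())
    M=cv2.resize(m,(1280,960),interpolation=cv2.INTER_NEAREST)
    def cost(v):
        r=render(pic,[v[0]/1000,v[1]/1000,np.radians(v[2])]); return 1-(r&M).sum()/(r|M).sum()
    v0=np.array([660,-27,0.]); 
    best=min((minimize(cost,v0+[0,0,a],method="Nelder-Mead",options=dict(initial_simplex=v0+[0,0,a]+np.array([[0,0,0],[8,0,0],[0,8,0],[0,0,4]]),xatol=.05,fatol=1e-4)) for a in(-5,0,5)),key=lambda r:r.fun)
    print("fence",best.x.round(2),best.fun)
```

```text
linesz0 [[0.6768, 0.029], [0.5736, 0.0416], [0.6576, -0.1296], [0.5542, -0.1173]]
face bottom [[0.6845, 0.0851], [0.6537, -0.1871]] face top [[0.6834, 0.0824], [0.6523, -0.1838]]
[ 0.5239 -0.0165] 85.01 0.033249910618519896
[ 0.5245 -0.0158] 87.77 0.06603937968287155
[ 0.5242 -0.016 ] 85.29 0.10600333497712866
2422
fence [669.93 -50.47  -7.14] 0.12197782221414288
3067
fence [668.66 -51.06  -7.94] 0.16542331120388754
```

The candidates for the block in the top image are at (336,250), (283,348) and (392,340). The one at (336,250) is farthest from the base, 0.52 m against about 0.35 m, and the crop confirms it: white block, two heel shapes, four dots. Its long side is about 88° away from facing the fence. The fence is at about (0.669, -0.051), turned -6.8°.

First push: the left-near corner, turning the block counter-clockwise.

```bash
cat > m.py <<'E'
from plant import ctrl,cams
import numpy as np,cv2
from h import *
F=np.array([.669,-.051]); FA=np.radians(-6.8)
def R2(a): return np.array([[np.cos(a),-np.sin(a)],[np.sin(a),np.cos(a)]])
def tool(phi):
    c,s=np.cos(phi),np.sin(phi); return np.array([[c,s,0],[s,-c,0],[0,0,-1.]])
def infence(p): q=R2(FA).T@(np.array(p[:2])-F); return q*1000, (np.degrees(p[2]-FA)+90)%180-90
def bodyphi(p,off):  # jaw dir angle, choose within j6 range near -? keep phi in (0,180)-ish
    a=p[2]+off
    return (a)%np.pi
Z=.016
def push(p,con,n,deg,cor,phi0,half,steps=3,vel=.06,gap=.02,z=Z,up=.11,via=True):
    """con,n body frame; cor body frame; phi0 = tool x angle rel. to body, at start, world"""
    con,n,cor=map(np.array,(con,n,cor)); B=lambda q:np.array(p[:2])+R2(p[2])@q
    a=B(con-n*(half+gap)); b=B(con-n*half); C=B(cor)
    T=tool(phi0)
    print("start",a.round(3),"contact",b.round(3),"cor",C.round(3))
    ctrl.move_to([*a,up],T)
    ctrl.move_straight([*a,z],vel=.25)
    ctrl.move_straight([*b,z],vel=.12)
    for i in range(1,steps+1):
        t=np.radians(deg)*i/steps
        q=C+R2(t)@(b-C); ctrl.move_straight([*q,z],vel=vel,rot=tool(phi0+t)); f=ctrl.sense()["contact_force"]; print(" f",np.round(f,1))
    nn=R2(p[2]+np.radians(deg))@n
    q2=q-nn*.02; ctrl.move_straight([*q2,z],vel=.2); ctrl.move_straight([*q2,up],vel=.3)
    s=ctrl.sense(); print("clock",s["clock"],"up",s["position"].round(3),"tipf",np.round(s["contact_force"],1))
def look(pg,tag,use=("top","scene")):
    res={}
    pics={};masks={}
    for n in use:
        pc=cams.get_image(n); os=cams.outline_of("block",pc)
        im=pc["image"].copy()
        u=proj(pc,[[pg[0],pg[1],.03]])[0]
        os=[o for o in os if np.hypot(o["centre"][1]-u[0],o["centre"][0]-u[1])<28]
        if os:
            m=os[0]["mask"]; p,c=fit([pc],[m],pg); q,an=infence(p)
            print(n,p[:2].round(4),np.degrees(p[2]).round(2),"IoUerr",round(c,3),"fence",q.round(1),an.round(2),"conf",round(os[0]["conf"],2)); res[n]=(p,c)
            for h in (0,.05): cv2.polylines(im,[np.int32(proj(pc,corners(p,h)).round())],True,(255,0,0),1)
        else: print(n,"none")
        x0=int(np.clip(u[0]-100,0,440)); y0=int(np.clip(u[1]-90,0,300))
        res[n+"im"]=cv2.resize(im[y0:y0+180,x0:x0+200],(400,360),interpolation=cv2.INTER_CUBIC)
    out=np.hstack([res[n+"im"] for n in use]); cv2.imwrite(f"pics/{tag}.png",out[:,:,::-1])
    return res
E
python3 - <<'E'
from m import *
p=[.5241,-.0162,np.radians(85.1)]
# wrist cam location relative to tool
w=cams.get_image("wrist"); R,_=cv2.Rodrigues(w["rvec"]); c=-R.T@w["tvec"].ravel(); s=ctrl.sense()
print("cam in tool",(s["tcp_rot"].T@(c-s["position"])).round(3), s["gripper_width"])
ctrl.grasp(10)
print(ctrl.sense()["clock"])
# push -x face at +x side; tool x along body y => half thickness 10 (pads 20 wide across n)
push(p,[.046,.047],[-1,0],32,[0,-.038],p[2],.012)
look([.524,-.036,np.radians(117)],"p1")
E
```

```text
cam in tool [-0.001 -0.072 -0.207] 0.9968453754831017
2.5083
start [0.484 0.066] contact [0.482 0.046] cor [ 0.562 -0.019]
 f [0.4 0.2 0.1]
 f [-0.8  0.2  0.2]
 f [-0.8  0.7  0.3]
clock 7.5167 up [0.451 0.011 0.111] tipf [ 0.2  0.2 -0.9]
top none
scene [ 0.5251 -0.015 ] 85.52 IoUerr 0.043 fence [-147.1   18.7] -87.68 conf 0.64
```

```bash
ls pics
```

```text
crop1.png
p1.png
scene0.png
top0.png
wrist0.png
```

View pics/p1.png

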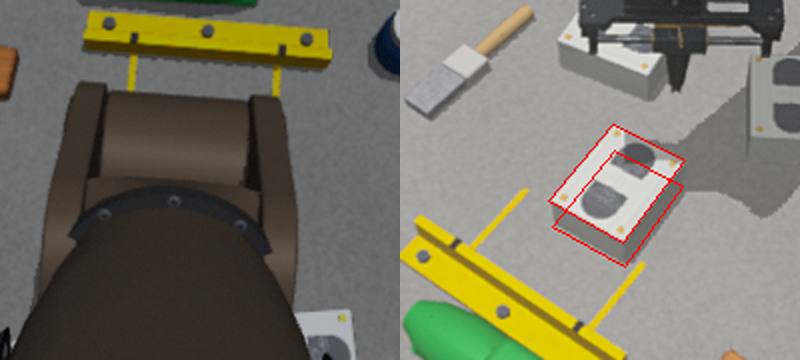

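Run:
```python
from m import *
for n in ("scene","top","wrist"):
    p=cams.get_image(n); cv2.imwrite(f"pics/{n}1.png",p["image"][:,:,::-1])
s=ctrl.sense(); print(s["gripper_width"],s["clock"],s["tcp_rot"].round(3).tolist())
```

```text
0.002886932290211952 7.8667 [[-0.455, 0.89, -0.002], [0.89, 0.455, 0.0], [0.001, -0.001, -1.0]]
```

View pics/scene1.png

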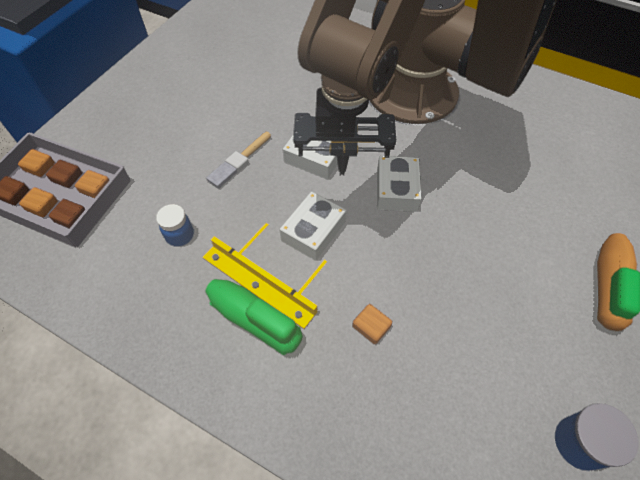

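View pics/wrist1.png

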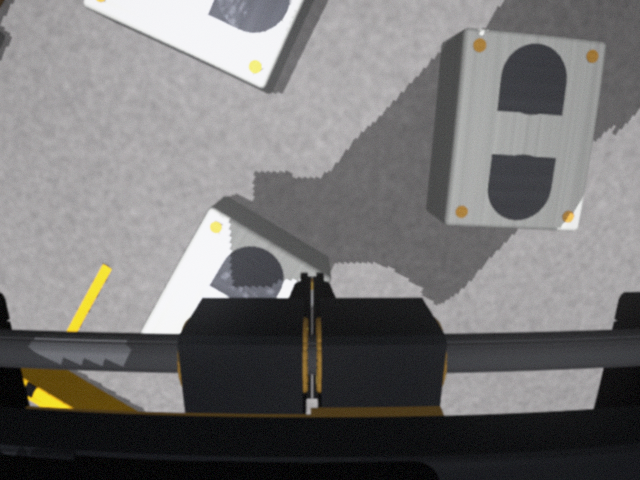

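The scene picture shows the block at (313,224), unmoved. The shut finger tips taper in the jaw direction, so they slid past the corner. I'll repeat the push with the 20 mm pad edge leading.

Run:
```python
from m import *
p=[.5241,-.0162,np.radians(85.1)]
push(p,[.042,.047],[-1,0],33,[0,-.036],p[2]-np.pi/2,.010,gap=.025,up=.08)
look([.524,-.036,np.radians(110)],"p2")
```

```text
start [0.484 0.065] contact [0.482 0.04 ] cor [ 0.56  -0.019]
 f [ 0.2 -0.8 -0.1]
 f [-0.1  0.1  0.5]
 f [-0.2  0.4 -0. ]
clock 12.5917 up [0.454 0.005 0.081] tipf [0.2 0.3 0.5]
top none
scene [ 0.5242 -0.0159] 86.11 IoUerr 0.064 fence [-147.9   17.7] -87.09 conf 0.65
```

View pics/p2.png

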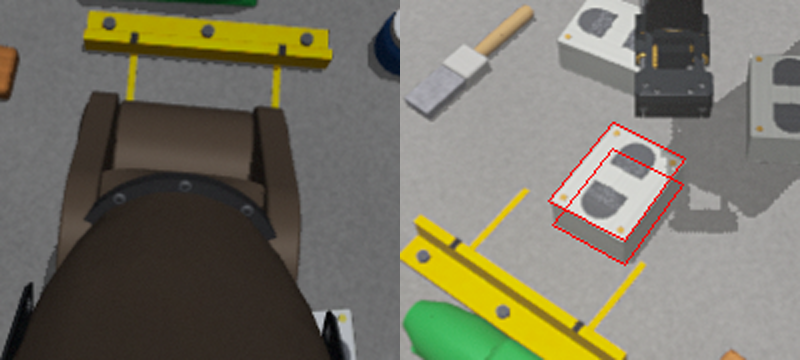

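Run:
```python
from m import *
p=[.5241,-.0162,np.radians(85.1)]
R=tool(p[2]-np.pi/2)
a=np.array([.488,.065]); 
ctrl.move_to([*a,.08],R); ctrl.move_straight([*a,.016],vel=.25)
for y in (.043,.035,.025):
    ctrl.move_straight([.488,y,.016],vel=.08); s=ctrl.sense(); print(s["position"].round(4),s["contact_force"].round(1),s["clock"])
pc=cams.get_image("scene"); cv2.imwrite("pics/c1.png",cv2.resize(pc["image"][150:290,230:430],(800,560),interpolation=cv2.INTER_CUBIC)[:,:,::-1])
print(proj(pc,[[*s["position"]]]))
```

```text
[0.4883 0.0425 0.0167] [0.4 0.2 0.2] 14.3417
[0.488  0.0348 0.0161] [ 0.4  0.2 -0.5] 14.5917
[0.488  0.0247 0.016 ] [-0.  -0.4 -0.2] 14.8667
[[337.1795861  222.57631134]]
```

View pics/c1.png

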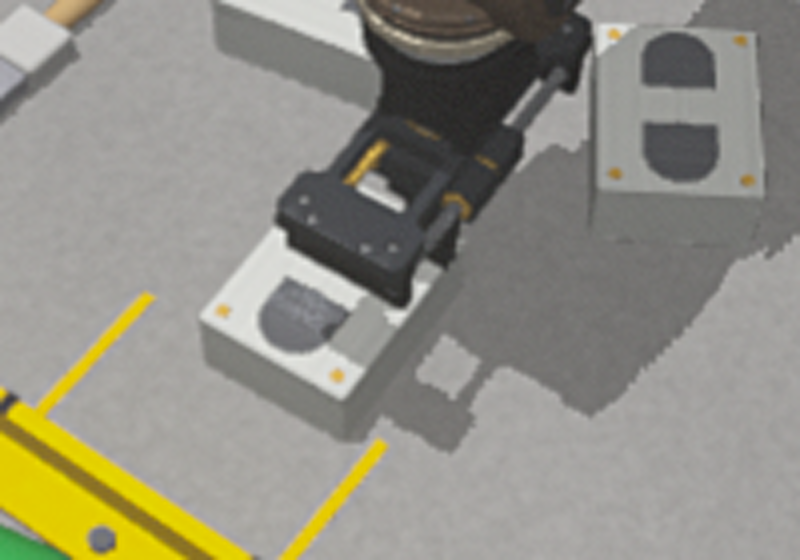

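Run:
```python
from m import *
pc=cams.get_image("wrist"); im=pc["image"].copy(); s=ctrl.sense(); P=s["position"]; R=s["tcp_rot"]
print(s["clock"],s["contact_force"].round(2))
for d in (0,.03,.06): print(d,proj(pc,[P-R[:,2]*d]))
u=proj(pc,corners([.5241,-.0162,np.radians(85.1)],.05)); print(u.round(0).tolist())
cv2.polylines(im,[np.int32(u)],True,(255,0,0),1); cv2.circle(im,tuple(np.int32(proj(pc,[P])[0])),4,(0,255,0),-1)
cv2.imwrite("pics/w2.png",im[:,:,::-1])
sc=cams.get_image("scene")
for z in (0,.03,.06,.09): print(z,(proj(sc,[[P[0],P[1],z]])[0]-[230,150])*4)
```

```text
14.9667 [-0.05 -0.87  0.95]
0 [[314.05267895 268.04361346]]
0.03 [[314.40039646 290.16120608]]
0.06 [[314.87093124 320.19027402]]
[[266.0, 276.0], [273.0, 453.0], [513.0, 447.0], [543.0, 274.0]]
0 [428.32467897 306.51341158]
0.03 [430.00481719 276.173709  ]
0.06 [431.77103623 244.25475893]
0.09 [433.63002507 210.63172763]
```

View pics/w2.png

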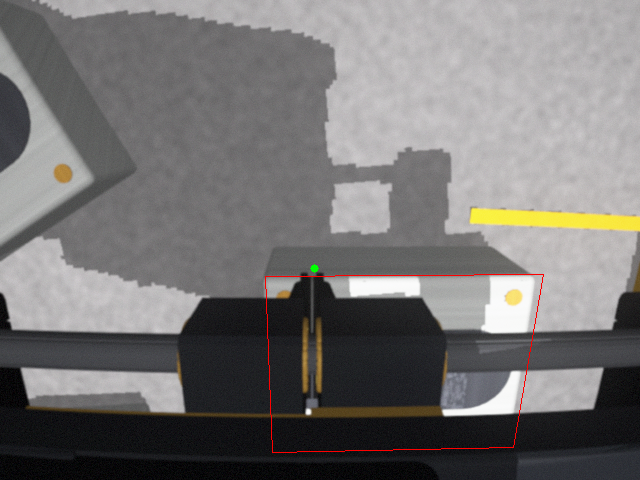

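Run:
```python
from m import *
sc=cams.get_image("scene")
for z in (.111,.13,.15,.17): print(z,proj(sc,[[.451,.011,z]])[0])
# top0/wrist0 at start: TCP .242 .576 .178
im=cv2.imread("pics/scene1.png"); cv2.imwrite("pics/c2.png",cv2.resize(im[100:200,280:410],(780,600),interpolation=cv2.INTER_CUBIC))
```

```text
0.111 [340.98272125 181.16425268]
0.13 [341.33224506 175.25530202]
0.15 [341.71304866 168.81359072]
0.17 [342.10776533 162.13215885]
```

View pics/c2.png

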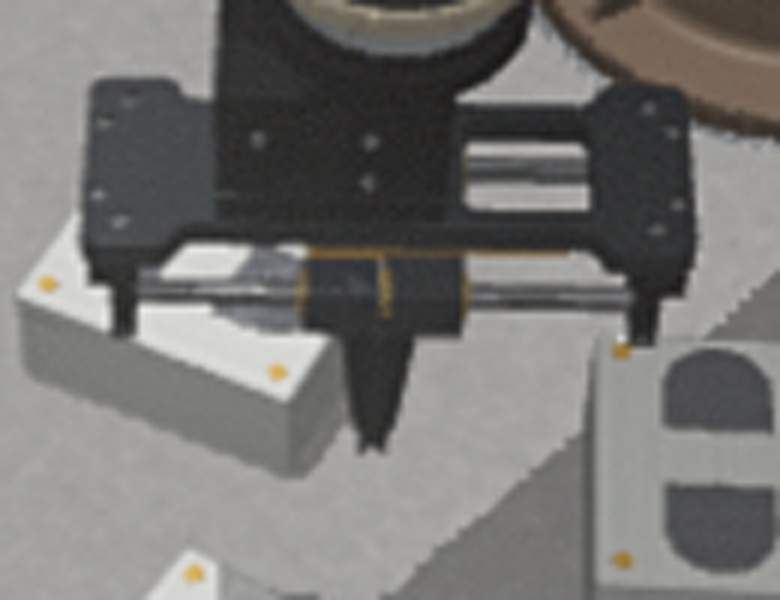

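The crop shows the visible fingertip at scene (342,175), but the reported TCP projects to row 181, so the real tips end 20–30 mm above it. That puts them over the block's top. I'll find the tip height by lowering carefully onto free bench.

Run:
```python
from m import *
a=[.482,.068]
ctrl.move_straight([*a,.016],vel=.25)
f0=ctrl.sense()["contact_force"]; z=.006
ctrl.move_straight([*a,z],vel=.1)
while z>-.03:
    s=ctrl.sense(); f=s["contact_force"]-f0; print(round(s["clock"],2),s["position"][2].round(4),f.round(1))
    if abs(f[2])>3: break
    z-=.003; ctrl.move_straight([*a,z],vel=.05)
```

```text
15.64 0.0057 [-0.4 -0.   0. ]
15.89 0.003 [ 0.6 -0.2 -0.9]
16.14 -0.0001 [ 0.4 -0.1 -0.3]
16.39 -0.0032 [ 0.4 -0.5 -1.5]
16.64 -0.0062 [ 0.4 -0.1 -0.2]
16.89 -0.0092 [ 0.2 -0.4 -0.3]
17.14 -0.0122 [0.5 0.1 0. ]
17.39 -0.0152 [ 0.3 -0.4  0.3]
17.64 -0.0182 [ 0.4  1.  -0.7]
17.89 -0.0212 [0.1 0.7 0.6]
18.14 -0.0242 [ 0.2 -1.1  0.4]
18.39 -0.0272 [ 0.6 -0.6 -0.2]
18.64 -0.0302 [ 0.4  0.2 -1.3]
```

Run:
```python
from m import *
P=ctrl.sense()["position"]; 
sc=cams.get_image("scene"); im=sc["image"].copy()
for z in (P[2],0,.03,.05): print(z,(proj(sc,[[P[0],P[1],z]])[0]-[290,150])*6)
w=cams.get_image("wrist")
a=cv2.resize(im[150:250,290:420],(780,600),interpolation=cv2.INTER_CUBIC)
cv2.imwrite("pics/c3.png",a[:,:,::-1]); cv2.imwrite("pics/w3.png",w["image"][:,:,::-1])
```

```text
-0.03316350232720165 [388.7762282  541.84979778]
0 [394.45464654 494.65604072]
0.03 [399.86476039 449.66166613]
0.05 [403.62591272 418.36365088]
```

View pics/c3.png

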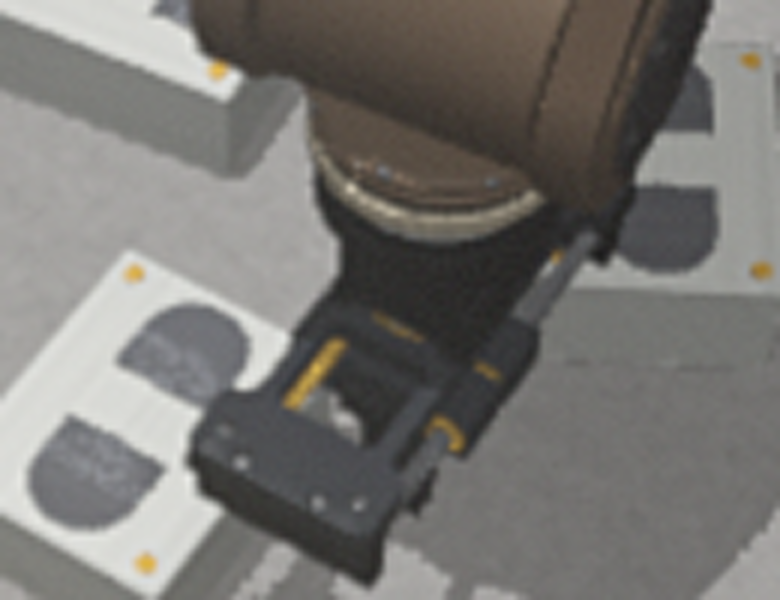

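View pics/w3.png

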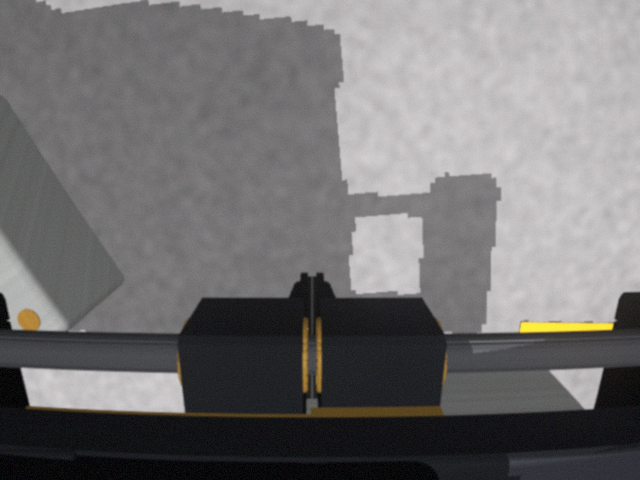

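Run:
```python
from m import *
ctrl.move_straight([.482,.068,.06],vel=.3)
R=tool(np.radians(-5))
ctrl.move_straight([.55,.12,.03],vel=.3)
P=ctrl.sense()["position"]; print(P)
sc=cams.get_image("scene"); w=cams.get_image("wrist")
u=proj(sc,[[P[0],P[1],P[2]+d] for d in (0,.02,.04,.078)]); print(u.round(1).tolist())
x0,y0=int(u[0][0])-65,int(u[0][1])-70
im=cv2.resize(sc["image"][y0:y0+100,x0:x0+130],(780,600),interpolation=cv2.INTER_CUBIC)
for q in u: cv2.circle(im,tuple(np.int32((q-[x0,y0]+.5)*6)),4,(255,0,0),-1)
cv2.imwrite("pics/c4.png",im[:,:,::-1]); print(ctrl.sense()["clock"])
```

```text
[0.54896224 0.12034451 0.02781432]
[[365.0, 259.8], [365.8, 255.0], [366.7, 250.0], [368.4, 239.9]]
20.0
```

View pics/c4.png

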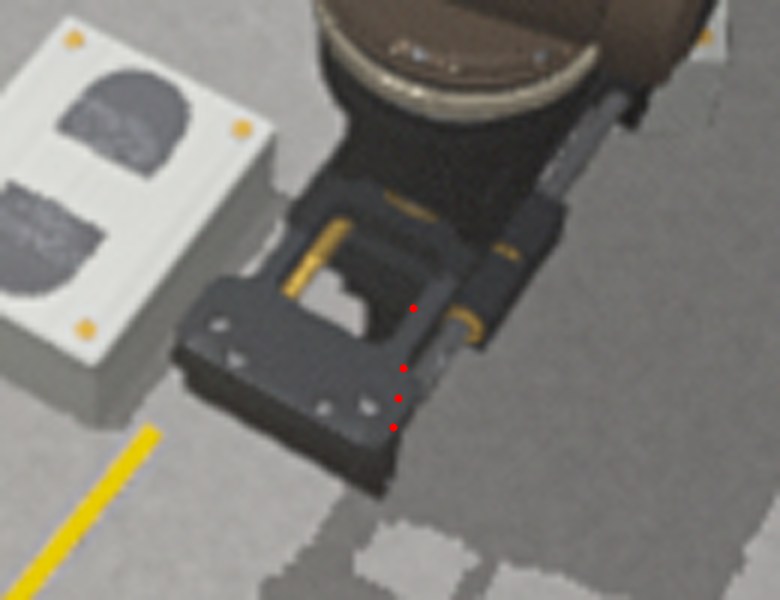

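Run:
```python
from m import *
R=tool(np.radians(117))
ctrl.move_straight([.55,.14,.03],vel=.1,rot=R)
def snap(tag):
    P=ctrl.sense()["position"]; sc=cams.get_image("scene")
    u=proj(sc,[[P[0],P[1],P[2]+d] for d in (0,.02,.04,.078)])
    x0,y0=int(u[0][0])-65,int(u[0][1])-70
    im=cv2.resize(sc["image"][y0:y0+100,x0:x0+130],(780,600),interpolation=cv2.INTER_CUBIC)
    for q in u: cv2.circle(im,tuple(np.int32((q-[x0,y0]+.5)*6)),3,(255,0,0),-1)
    cv2.imwrite(f"pics/{tag}.png",im[:,:,::-1]); print(P.round(4),ctrl.sense()["clock"],ctrl.sense()["joints"].round(1))
snap("c5")
```

```text
[0.55   0.1399 0.0301] 22.325 [   7.6   34.5  105.5   -0.    40.1 -109.4]
```

View pics/c5.png

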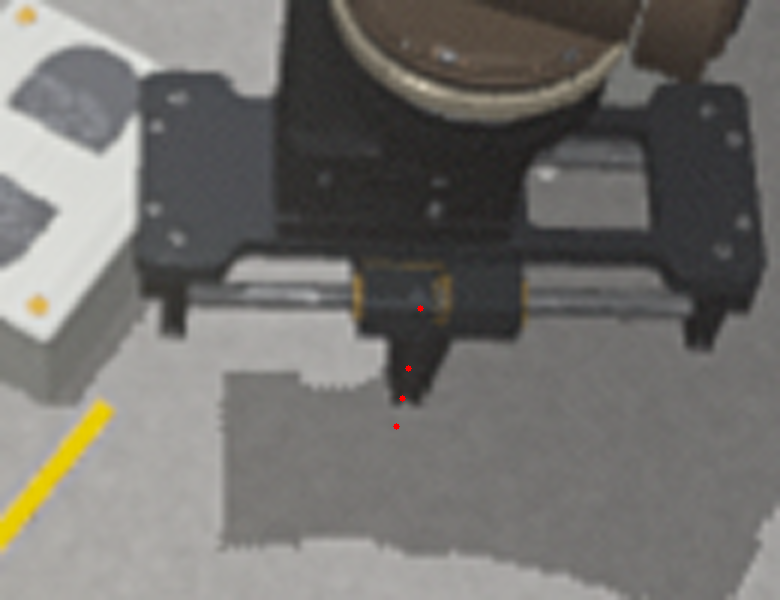

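The visible tip agrees in two cameras: about 38 mm short of the reported TCP. Both earlier misses and the missing bench contact at z = -0.033 fit that. I'll use a TCP height of -0.025, which puts the tips about 13 mm above the bench.

```bash
sed -i 's/^Z=.016/Z=-.025/; s/up=.11,/up=.03,/' m.py
python3 - <<'E'
from m import *
p=[.5241,-.0162,np.radians(85.1)]
ctrl.move_straight([.53,.12,.03],vel=.3,rot=None)
push(p,[.043,.045],[-1,0],33,[0,-.036],p[2]-np.pi/2,.010,gap=.025,vel=.09)
look([.524,-.036,np.radians(115)],"p4")
E
```

```text
start [0.486 0.065] contact [0.484 0.04 ] cor [ 0.56  -0.019]
 f [-0.2  0.5 -0.3]
 f [-0.2  0.2 -0. ]
 f [ 0.3  0.4 -0.3]
clock 26.7167 up [0.455 0.007 0.031] tipf [-1.2 -0.2 -0.7]
top none
scene [ 0.528  -0.0434] 118.07 IoUerr 0.052 fence [-140.9   -9.2] -55.13 conf 0.92
```

View pics/p4.png

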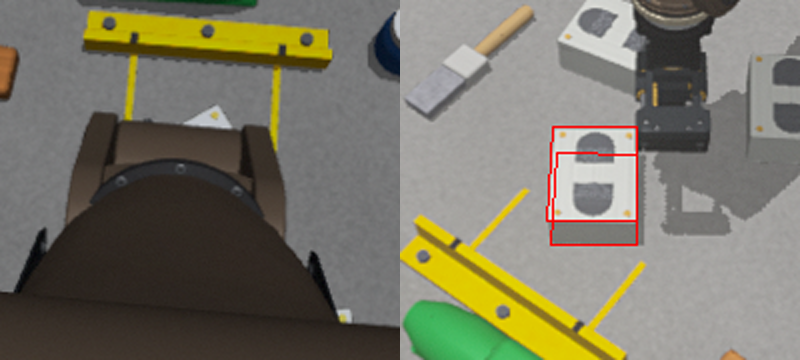

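Push A worked: the block is now at 118°, 55° to go, 141 mm from the fence. Next I push the near-right corner on the short side.

Run:
```python
from m import *
p=[.528,-.0434,np.radians(118.07)]
push(p,[-.034,.057],[0,-1],29,[.048,0],p[2]-np.pi,.010,gap=.022,vel=.09)
look([.546,-.035,np.radians(146)],"p5")
```

```text
start [ 0.465 -0.115] contact [ 0.485 -0.105] cor [ 0.505 -0.001]
 f [-0.7  0.7  0. ]
 f [-0.8  0.3 -0.5]
 f [-0.1 -0.9 -0.4]
clock 30.45 up [ 0.527 -0.119  0.031] tipf [ 0.6 -0.3 -0.4]
top [ 0.5565 -0.0368] 148.47 IoUerr 0.991 fence [-113.4    0.8] -24.73 conf 0.63
scene [ 0.5507 -0.0234] 145.77 IoUerr 0.063 fence [-120.8   13.4] -27.43 conf 0.72
```

View pics/p5.png

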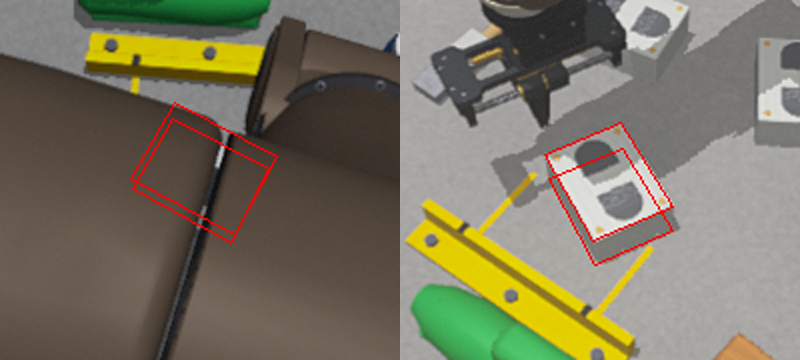

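Run:
```python
from m import *
p=[.5507,-.0234,np.radians(145.8)]
push(p,[.043,.045],[-1,0],27,[0,-.036],p[2]-np.pi/2,.010,gap=.025,vel=.09)
s=ctrl.sense()
# swing aside to let top camera see
j=np.array(s["joints"]); j[0]+=38; ctrl.movej(j); print(ctrl.sense()["clock"])
look([.566,-.03,np.radians(173)],"p6")
```

```text
start [ 0.461 -0.017] contact [ 0.482 -0.031] cor [0.571 0.006]
 f [ 0.4 -0.1 -0.4]
 f [0.  0.5 0.2]
 f [-0.5 -0.3  0. ]
clock 34.1583 up [ 0.49  -0.065  0.031] tipf [-0.3  1.3 -0.2]
35.375
top [ 0.5723 -0.0315] 173.44 IoUerr 0.066 fence [-98.3   8. ] 0.24 conf 0.86
scene [ 0.5733 -0.0306] 172.87 IoUerr 0.033 fence [-97.5   8.9] -0.33 conf 0.87
```

View pics/p6.png

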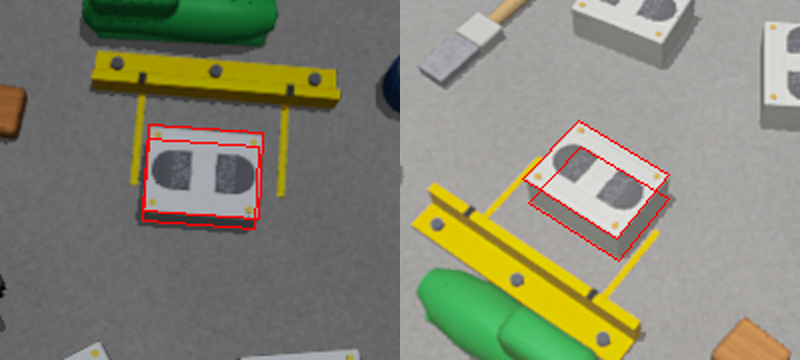

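The block is square to within about 0.3° (top +0.24°, scene -0.33°) and 51 mm clear of the fence, but 8 mm off-centre along it. I'll nudge it over, then do the straight push with both open fingers.

Run:
```python
from m import *
W=lambda fx,fy:F+R2(FA)@(np.array([fx,fy])/1000)
T=tool(FA)
ctrl.move_to([*W(-97,95),.03],T); ctrl.move_straight([*W(-97,95),Z],vel=.25)
ctrl.move_straight([*W(-97,80),Z],vel=.15); ctrl.move_straight([*W(-97,70.5),Z],vel=.06)
ctrl.move_straight([*W(-97,85),Z],vel=.15); ctrl.move_straight([*W(-97,85),.03],vel=.3)
ctrl.move_to([*W(-178,60),.03],tool(FA+np.pi/2)); print(ctrl.sense()["clock"])
ctrl.ungrasp(); print(ctrl.sense()["clock"])
look([.5713,-.038,np.radians(173)],"p7")
```

```text
40.1083
41.6417
top [ 0.5796 -0.0563] 158.82 IoUerr 0.817 fence [-88.2 -15.9] -14.38 conf 0.63
scene [ 0.5723 -0.041 ] 172.24 IoUerr 0.045 fence [-97.2  -1.6] -0.96 conf 0.94
```

View pics/p7.png

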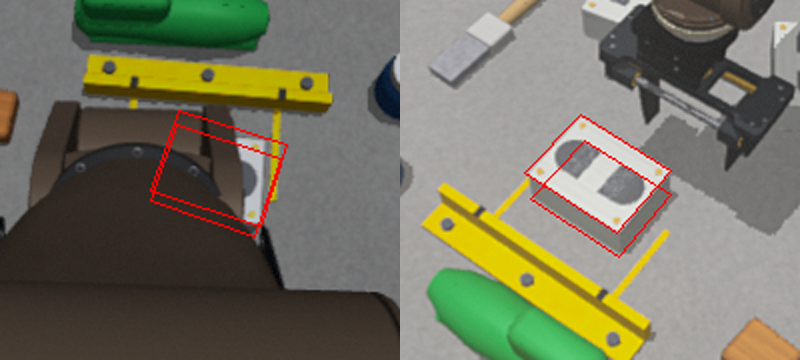

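Run:
```python
from m import *
W=lambda fx,fy=-1.5:F+R2(FA)@(np.array([fx,fy])/1000)
T=tool(FA+np.pi/2)
ctrl.move_to([*W(-174),.03],T); ctrl.move_straight([*W(-174),Z],vel=.25)
f0=ctrl.sense()["contact_force"]
ctrl.move_straight([*W(-156),Z],vel=.12); ctrl.move_straight([*W(-130),Z],vel=.06)
s=ctrl.sense(); print(s["clock"],(s["contact_force"]-f0).round(1),s["position"].round(4))
look([*W(-74),np.radians(173.2)],"p8",use=("scene",))
```

```text
43.45 [-2.3  0.8  1.4] [ 0.5394 -0.037  -0.0248]
scene [ 0.597  -0.0444] 173.22 IoUerr 0.031 fence [-72.3  -2. ] 0.02 conf 0.94
```

View pics/p8.png

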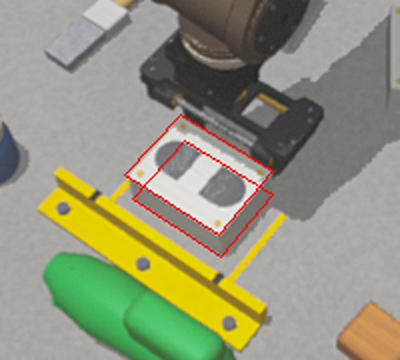

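Run:
```python
from m import *
W=lambda fx,fy=-1.5:F+R2(FA)@(np.array([fx,fy])/1000)
f0=ctrl.sense()["contact_force"]; fx=-107
ctrl.move_straight([*W(fx),Z],vel=.06)
while fx<-95:
    s=ctrl.sense(); f=s["contact_force"]-f0; q=R2(FA).T@(s["position"][:2]-F)*1000
    print(round(s["clock"],2),fx,q.round(1),f.round(1),s["wrist_torque"].round(2))
    if f[0]<-18: break
    fx+=1; ctrl.move_straight([*W(fx),Z],vel=.03)
look([*W(-46),np.radians(173.2)],"p9",use=("scene",))
```

```text
44.08 -107 [-106.6   -1.6] [ 2.7 -1.1 -2.1] [ 0.02 -0.02 -0.04]
44.33 -106 [-106.3   -1.5] [ 0.7 -0.7 -0.9] [-0.05  0.44 -0.02]
44.58 -105 [-106.3   -1.5] [-4.6 -1.7  2.3] [-0.04  1.15 -0.05]
44.83 -104 [-105.5   -1.5] [-5.  -1.2  2.7] [0.05 1.31 0.01]
45.08 -103 [-105.3   -1.4] [-8.8 -0.4  5.9] [ 0.05  1.78 -0.01]
45.33 -102 [-105.4   -1.4] [-14.7   0.4   9.7] [-0.03  2.49 -0.12]
45.58 -101 [-105.5   -1.4] [-18.7  -0.5  14.3] [-0.09  3.21 -0.15]
scene [ 0.6215 -0.0479] 168.89 IoUerr 0.147 fence [-47.5  -2.5] -4.31 conf 0.84
```

View pics/p9.png

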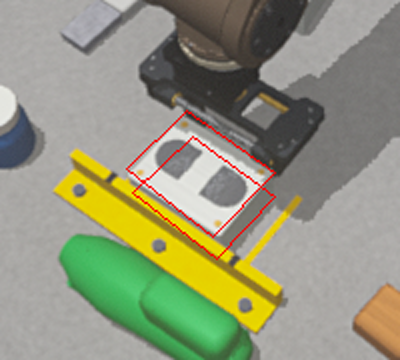

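Run:
```python
from m import *
W=lambda fx,fy=-1.5:F+R2(FA)@(np.array([fx,fy])/1000)
ctrl.move_straight([*W(-107),Z],vel=.08); ctrl.move_straight([*W(-135),Z],vel=.15); ctrl.move_straight([*W(-135),.06],vel=.3)
j=np.array(ctrl.sense()["joints"]); j[0]+=50; ctrl.movej(j); s=ctrl.sense(); print(s["clock"],s["position"])
t=cams.get_image("top"); sc=cams.get_image("scene")
im=cv2.resize(t["image"][130:280,250:450],(800,600),interpolation=cv2.INTER_CUBIC); cv2.imwrite("pics/e1.png",im[:,:,::-1]); cv2.imwrite("pics/e2.png",sc["image"][:,:,::-1])
# predicted home outline top face vs image
print(((proj(t,corners([*W(-46,0),np.radians(173.2)],.05))-[250,130]+.5)*4).round().tolist())
o=[k for k in cams.outline_of("block",t) if k["centre"][0]<270]
m=o[0]["mask"]; p,c=fit([t],[m],[*W(-47),np.radians(173.2)]); print(c,infence(p))
```

```text
48.3583 [0.37340639 0.38657546 0.06098403]
[[504.0, 381.0], [512.0, 215.0], [286.0, 198.0], [273.0, 364.0]]
0.05448028673835126 (array([-46.81560419,  -1.44389569]), np.float64(0.8125163746275348))
```

View pics/e1.png

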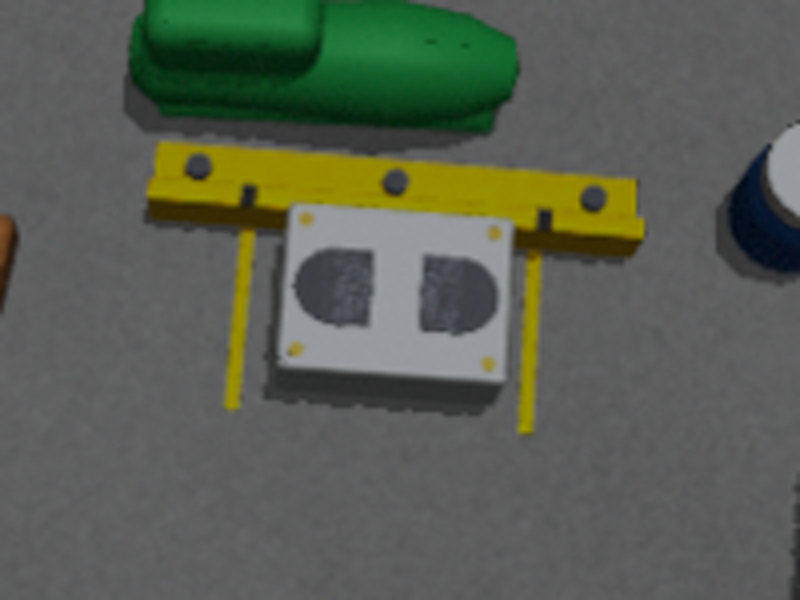

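View pics/e2.png

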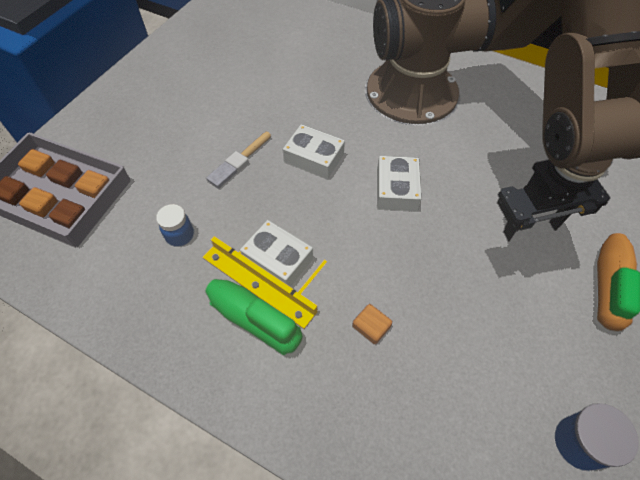

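Run:
```python
from m import *
t=cams.get_image("top"); im=t["image"].astype(float); 
def cen(u,v,w,r=9):
    x,y=u/4+250-.375,v/4+130-.375; n=int(round(x)),int(round(y)); k=3 if w=="dot" else 4
    P=im[n[1]-k:n[1]+k+1,n[0]-k:n[0]+k+1]; I=(P[...,0]-P[...,2])
    I=np.clip(I-np.percentile(I,50),0,None) if w=="dot" else np.clip(np.percentile(I,60)*.6-I,0,None)
    yy,xx=np.mgrid[-k:k+1,-k:k+1]; return [n[0]+(I*xx).sum()/I.sum(),n[1]+(I*yy).sum()/I.sum()]
ang=lambda w:np.degrees(np.arctan2(*(w[0]-w[1])[::1]))
for a in ([(307,218),(494,233)],[(296,349),(488,364)]):
    w=ray(t,[cen(*q,"dot") for q in a],.05); d=w[0]-w[1]; print("dots",w.round(4).tolist(),np.degrees(np.arctan2(d[0],d[1])).round(2))
w=ray(t,[cen(*q,"s") for q in ((199,166),(395,182),(593,198))],.008); d=w[0]-w[2]; print("screws",w.round(4).tolist(),np.degrees(np.arctan2(d[0],d[1])).round(2))
```

```text
dots [[0.6638, -0.0017], [0.6517, -0.1011]] 6.9
dots [[0.5921, 0.007], [0.5801, -0.0925]] 6.92
screws [[0.7127, 0.0553], [0.699, -0.0541], [0.6852, -0.1638]] 7.15
```

Run:
```python
from m import *
print(ctrl.sense()["clock"]); print(ctrl.hand_in())
```

```text
48.5583
the job is handed in; nothing more can be done
None
```

The block is flat against the fence with a long side, between the two yellow lines, and the job was handed in at 48.6 s.

**What I did:** I turned the block about 88° with shut-finger pushes at three of its corners, then nudged it about 9 mm sideways. It measured square (0.02°) about 26 mm clear of the fence. I then pushed it straight in with both open fingers until it stopped against the fence at about 18 N.

**Last checks:**
- **Flatness:** the brass dots on the block and the screws on the fence differ by about 0.24°, roughly 0.5 mm over the block's length. The twist on the wrist during the final press was near zero, which also suggests full contact.
- **Position along the fence:** about 1.5–2.5 mm off centre, well inside the lines.
- **Other things:** the last, jar, heel, brush and look-alike blocks appear unmoved in the final pictures. The hand finished well clear of everything.

**What disagreed:**
- **Finger length:** the real fingertips sit about 38 mm above the reported TCP, so my first two pushes and a test push passed over the block without touching it. I corrected the height after checking it in two cameras and lowering onto free bench without touching it.
- **Outline fits:** the last fit from the top camera gave 0.8°, and the scene fit during the final press gave -4.3°. I put the scene figure down to the fence hiding part of the block, and trusted the dots and screws instead.

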